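Set out the offerings and light the altar lamp

TASK

Set the altar for the roof-raising ceremony: lift the offerings out of the lacquered bowl, laying every rice cake flat on the tall stand's tray and every persimmon on the low tray, side by side inside the rim and not on top of one another. When they are all laid out, switch on the work lamp by pulling its knob out to the stop, hold it there a moment and let it spring back; leave everything else on the table alone.

Things in the scene. Friction and masses are not known exactly. Their poses are not given: they have to be found in the camera images.
- bowl_floor (a point): Round dark lacquered bowl, 280 mm outside diameter, 40 mm high, nearly upright 6 mm wall, flat floor 260 mm across, fixed; it holds the offerings at the start. This point: centre of its floor, 6 mm above the table; z up.
- stand_floor (a point): Tall offering stand, fixed: a square tray of pale wood, 212 mm square outside with cut corners (24 mm), 200 mm square inside between 6 mm rims; the rim is 18 mm above the floor, carried on a square trunk 136 mm wide with clover-shaped openings; rim top 163 mm above the table. This point: centre of the tray's floor, 145 mm above the table; x and y along the tray's sides, z up.
- low_tray_floor (a point): The low offering tray, fixed, lying straight on the table: a square tray of pale wood, 212 mm square outside with cut corners (24 mm), 200 mm square inside between 6 mm rims; the rim is 18 mm above the floor (rim top 24 mm above the table). This point: centre of the tray's floor, 6 mm above the table; x and y along its sides, z up.
- lamp: Rechargeable LED work lamp, fixed: grey battery housing 150 mm deep (x), 190 mm wide (y), 115 mm high, with an LED head in a tube frame over its rear half (all of it at least 80 mm behind the front face, up to 300 mm high). The pull knob sticks out of the middle of the front face (-x side). Origin: centre of its underside.
- lamp_knob_grip (a point): Middle of the lamp's pull knob, on its level axis 85 mm above the table, 24 mm off the housing's front face at rest. Black and round: grip part 28 mm diameter, 30 mm long, beginning 8 mm off the face, then an end lip of 36 mm diameter, 6 mm thick; 44 mm out in all. -x points out of the face, the way it is pulled; y across the face, z up.
- lamp_knob (a joint): How far the lamp's knob is pulled out, m: 0 at rest against the face, 0.012 at its outer stop. A spring pulls it back: about 3 N at rest, 7 N at the stop; let go, it returns by itself.
- cake1_center (a point): A round white rice cake, a low puck 54 mm in diameter and 32 mm high with rounded edges, 70 g, rigid; same either way up. This point: its centre, half-way up. May be absent.
- cake2_center (a point): A round white rice cake, a low puck 54 mm in diameter and 32 mm high with rounded edges, 70 g, rigid; same either way up. This point: its centre, half-way up. May be absent.
- cake3_center (a point): A round white rice cake, a low puck 54 mm in diameter and 32 mm high with rounded edges, 70 g, rigid; same either way up. This point: its centre, half-way up. May be absent.
- cake4_center (a point): A round white rice cake, a low puck 54 mm in diameter and 32 mm high with rounded edges, 70 g, rigid; same either way up. This point: its centre, half-way up. May be absent.
- kaki1_center (a point): A persimmon, flattened round fruit 58 mm in diameter and 43 mm high (45 mm with its four-leaved calyx, and a 6 mm stem on top), flat base 38 mm across, 120 g, rigid. This point: its centre, 22 mm above its base; z points to the stem. May be absent.
- kaki2_center (a point): A persimmon, flattened round fruit 58 mm in diameter and 43 mm high (45 mm with its four-leaved calyx, and a 6 mm stem on top), flat base 38 mm across, 120 g, rigid. This point: its centre, 22 mm above its base; z points to the stem. May be absent.
- sake_bottle: Bystander, loose, leave it alone: green glass bottle, 62 mm diameter, 205 mm high. Origin: centre of its underside.
- sake_jar1: Bystander, loose, leave it alone: white porcelain sake jar, 74 mm diameter, 150 mm high. Origin: centre of its underside.
- sake_jar2: Bystander, loose, leave it alone: second white porcelain sake jar, 74 mm diameter, 150 mm high. Origin: centre of its underside.
- masu: Bystander, loose, leave it alone: square wooden cup, 85 mm wide, 56 mm high. Origin: centre of its underside.
- tape_measure: Bystander, loose, leave it alone: dark tape measure, 78 x 40 mm, 70 mm high. Origin: centre of its underside.
- masking_tape: Bystander, loose, leave it alone: roll of masking tape lying flat, 72 mm diameter, 24 mm high. Origin: centre of its underside.
- hammer: Bystander, loose, leave it alone: hammer lying along its own x, 300 mm long. Origin: under its middle.

How it is judged:
By the outcome, as a careful person would: the job done as asked, in the order asked, and still so for the second after the job is handed in, with the robot touching nothing.
Of cake1, cake2, cake3, cake4 only 3 to 4 are there at a start; the rules pass over those that are not, and their reading is None.
Of kaki1, kaki2 only 1 to 2 are there at a start; the rules pass over those that are not, and their reading is None.
At some moment in a run one of cake1, cake2, cake3, cake4, kaki1, kaki2 may be knocked a few centimetres aside while the robot is not near it.
Once in a run the grip may slacken for a moment while it holds something.
It also fails if it takes over 210 s, if anything falls off the work surface, if the arm or the gripper's body presses on something with over 40 N, if the wrist force passes 120 N, or if a joint passes its speed limit or range.

ROBOT

A 7-joint arm with a two-finger parallel gripper is mounted at the origin on the work surface. World frame = base frame: x ahead of the robot, y to its left, z up, the work surface at z = 0. Lengths are in m, angles in rad, forces in N, time in s.
With the tool pointing down it reaches from about 0.4 to 0.85 m from the base axis. Payload 10.4 kg.
Tool frame: the origin (TCP) lies midway between the tips of the shut fingers; the grasp point (between the pads) lies 19 mm behind it; z points along the fingers, y is the line along which they close (so a half turn about z gives the same grasp; the last joint's range is limited). The gripper opens to 85 mm and grips with 20 to 120 N. Pads are 22 mm wide; open, the fingers measure 114 mm over their backs; the gripper's body (76 mm by 85 mm) begins 54 mm behind the grasp point. The pads swing forward as they close: fully open they stand 13 mm farther back than shut.
Start: joints at [1.202, 0.332, -0.065, 1.46, 0.022, 1.35, -0.088], TCP at [0.212, -0.588, 0.231] pointing down, gripper open.
Joint ranges: [-2.6, 2.6], [-0.5, 2.12], [-1.47, 1.34], [0.16, 2.42], [-1.27, 4.41], [0.06, 2.06], [-2.6, 2.6]. Speed limits (rad/s): [2.22, 2.22, 2.79, 2.79, 3.14, 3.14, 3.14].

INTERFACE

Orientations are given as a unit quaternion [x, y, z, w].
In Python, from workcell import get_obs, camera, camera_params, hand_in gives the robot as it stands.
- The arm moves only by the tool carry_out, never from a script. Its argument "commands" is a list that holds one entry, the list of rows, each a list of 6 numbers: the shift along the tool's x, y, z in units of 40 mm (1.0 is 40 mm), then the turn, a rotation vector about the tool's x, y, z in units of 6 degrees (1.0 is 6 degrees). In form: [[[x, y, z, ax, ay, az], ...]]. A call has 1 to 20 rows; each row shifts and turns the commanded pose from where the row before left it, along the tool's axes as they then stand; what a row does not reach is not made up. A row lasts 1/12 s, in which the tool goes at most 41.7 mm and 7.16 degrees, less where a joint would pass 70% of its speed; a pose out of reach is approached as far as the arm can. A call is refused whole if a number of a shift passes 1 or a number of a turn 1, either way. A call with a gripper value outside its range is refused whole. "hand" is the closure, from -1 (fully open) to 1 (shut), set as the call begins (left out, the last holds). The fingers move at their own pace and stop on an object; "force" is the grip in N (left out, the last holds). Time passes only in rows, so rows that do not move let the fingers close. It gives the time, the measured TCP pose, the force, the opening and the grip force at its end, in the units of the state.
- get_obs(): the state, without advancing time (a new reading comes with each control period).
- camera(name): name is "scene" or "top"; returns the picture (480x640x3 uint8, red, green, blue); there is no depth.
- camera_params(name): a dict with "mtx" (3x3 intrinsics, pixels), "R" (3x3) and "t" (3): a world point X has camera coordinates R X + t. Camera axes: x right, y down, z forward; pixel columns grow to the right and rows downward; lengths in m; the calibration is good to about 2 mm. A picture is of the moment at which its call begins. camera_params takes no time and is no camera call.
- hand_in(): hands the job in; it is judged then, once.
The state is a dict: "clock": time; "joint_pos": joint angles; "joint_velocities": joint speeds; "tau": joint torques, N m; "position": TCP position; "ee_rot": TCP orientation; "ft_force": force on the tool from outside, world axes, zero at the start; "torque": the same for the moment, N m; "grip_width": opening from 0.0 (shut) to 1.0 (fully open); "grasp_force": force on a finger pad.
Only numpy, scipy, OpenCV 4.12 (cv2) and the standard library are available. Lean on these libraries where they do the work, as an engineer would, in place of code of your own. Each camera call takes 0.05 s, during which the arm holds its last target. There are 200 camera calls.

## Working session

There is one attempt and no reset: what is moved stays moved. The work goes in short steps, Python scripts to look and compute and a tool call to move; the robot and the scene stay as the last step left them, time stands still between calls to the robot, and variables do not carry over. Pictures are saved under pics/ and viewed, at most 14 in all, crops included, and the job is handed in when it is done.

Besides the shell and the picture viewer there is one more tool, called after "Request:" as name(argument=value, ...) on one line, values as JSON. carry_out: Moves the arm, as the interface text tells. Its arguments: {"type":"object","properties":{"commands":{"type":"array"},"hand":{"type":"number"},"force":{"type":"number"}},"required":["commands"]}

```bash
mkdir -p pics; ls; python3 - <<'E'
from workcell import *
import cv2
o=get_obs();print(o)
for n in("scene","top"):
    cv2.imwrite(f"pics/{n}0.png",camera(n)[:,:,::-1]);print(n,camera_params(n))
E
```

```text
pics
{'clock': 0.0, 'joint_pos': array([ 1.20240245,  0.33286591, -0.06470604,  1.46092601,  0.02160679,
        1.34990662, -0.08847779]), 'joint_velocities': array([-2.03475835e-05, -3.70853904e-04,  5.06302316e-04, -2.83605089e-04,
       -1.45810883e-03,  1.31913188e-03,  1.47518959e-03]), 'tau': array([-3.23334698e-04, -6.25454092e+01,  4.89147229e-02, -3.91600013e+01,
        1.61978218e-02,  1.00559779e-02,  2.71405042e-05]), 'position': array([ 0.21171033, -0.58765635,  0.23052699]), 'ee_rot': array([ 9.85085968e-01,  1.72061438e-01, -1.55656567e-04, -6.87636440e-04]), 'ft_force': array([-0.62296045, -0.86250263,  0.48658349]), 'torque': array([0.0462656 , 0.00860116, 0.06007282]), 'grasp_force': 0.0, 'grip_width': 1.0032127860080966}
scene {'mtx': array([[527.67049177,   0.        , 318.13286888],
       [  0.        , 527.67049177, 239.06823851],
       [  0.        ,   0.        ,   1.        ]]), 'R': array([[-0.96834125,  0.24934852, -0.01185504],
       [ 0.22225774,  0.83956647, -0.49571125],
       [-0.11365178, -0.48265252, -0.86840648]]), 't': array([ 0.54956445, -0.10684811,  1.36875754])}
top {'mtx': array([[499.59572588,   0.        , 320.4688066 ],
       [  0.        , 499.59572588, 233.49501888],
       [  0.        ,   0.        ,   1.        ]]), 'R': array([[ 0.0264129 , -0.99948326,  0.01831868],
       [-0.99388672, -0.02822129, -0.10673677],
       [ 0.1071986 , -0.01538746, -0.99411855]]), 't': array([-0.01333048,  0.56502915,  1.45869874])}
```

View pics/scene0.png

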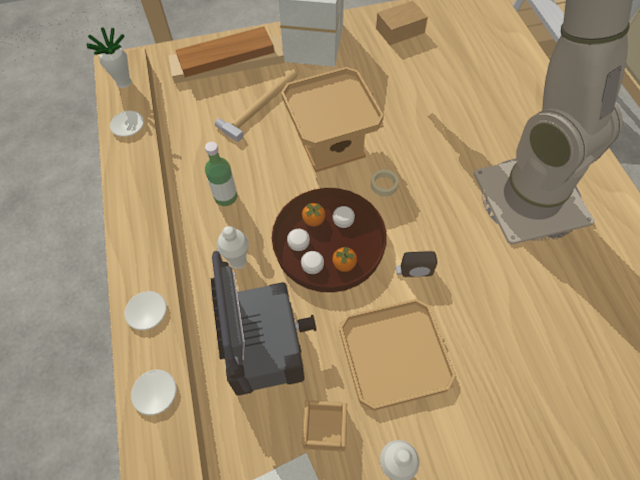

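View pics/top0.png

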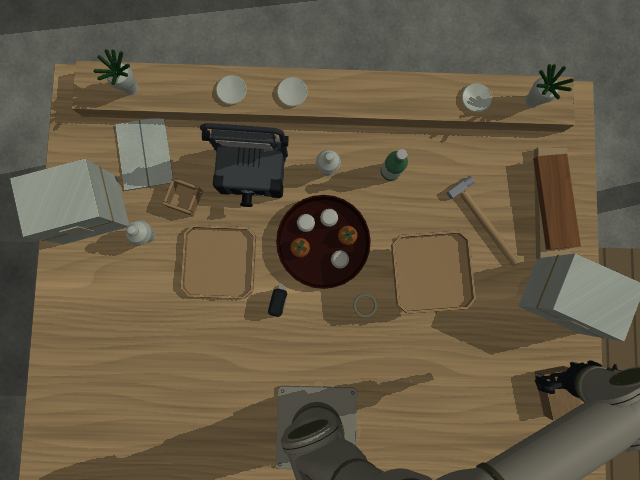

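The scene shows 3 cakes and 2 persimmons in the bowl. In the top view, the cakes are at about (306,222), (329,217) and (340,259), and the kaki at (347,235) and (300,247). I'll enlarge both views.

```bash
python3 - <<'E'
import cv2
a=cv2.imread("pics/top0.png")[120:320,170:480]; cv2.imwrite("pics/topc.png",cv2.resize(a,None,fx=2.5,fy=2.5,interpolation=cv2.INTER_CUBIC))
a=cv2.imread("pics/scene0.png")[180:420,260:460]; cv2.imwrite("pics/scenec.png",cv2.resize(a,None,fx=2.5,fy=2.5,interpolation=cv2.INTER_CUBIC))
E
```

```text
(no output)
```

View pics/topc.png

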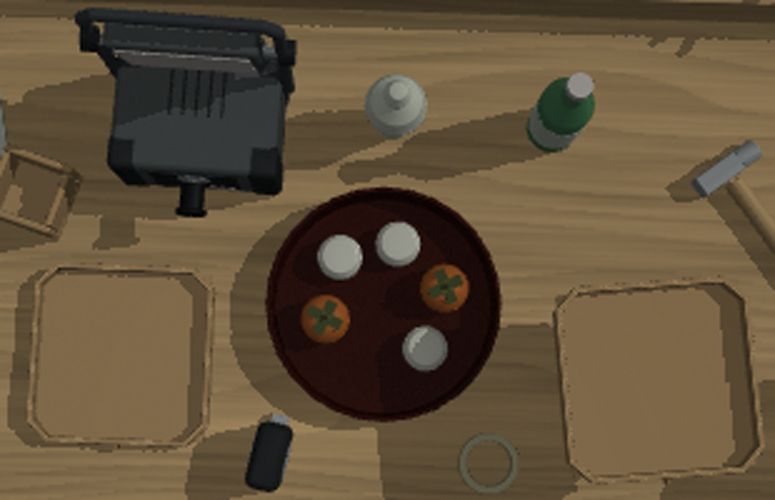

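View pics/scenec.png

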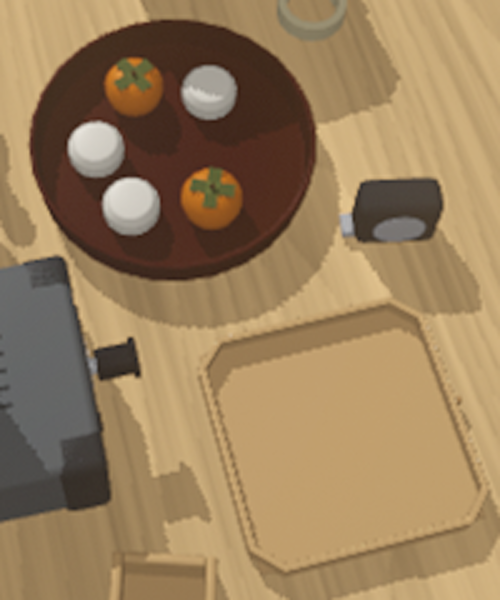

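```bash
cat > h.py <<'E'
import numpy as np, cv2
from workcell import *
P={n:camera_params(n) for n in("top","scene")}
def proj(n,X):
    p=P[n]; c=p["mtx"]@(p["R"]@np.asarray(X,float)+p["t"]); return c[:2]/c[2]
def tri(ut,us):
    M=[P[n]["mtx"]@np.c_[P[n]["R"],P[n]["t"]] for n in("top","scene")]
    x=cv2.triangulatePoints(*M,np.float64(ut),np.float64(us)).ravel(); X=x[:3]/x[3]
    e=max(np.linalg.norm(proj("top",X)-ut),np.linalg.norm(proj("scene",X)-us)); return X,e
def plane(n,uv,z):
    p=P[n]; d=p["R"].T@np.linalg.solve(p["mtx"],[*uv,1]); c=-p["R"].T@p["t"]; return (c+d*(z-c[2])/d[2])
tc=lambda u,v:(170+u/2.5,120+v/2.5)
sc=lambda u,v:(260+u/2.5,180+v/2.5)
E
python3 - <<'E'
from h import *
np.set_printoptions(precision=4,suppress=True)
for k,t,s in [("A",tc(340,257),sc(131,206)),("B",tc(398,244),sc(96,149)),("C",tc(425,348),sc(209,92)),
 ("kL",tc(325,319),sc(212,197)),("kR",tc(444,288),sc(134,86)),("grip",tc(191,198),sc(116,361)),("lip",tc(190,211),sc(131,358)),
 ("low",tc(122,356),sc(341,434)),("stand",tc(659,380),(332,106)),("tapem",tc(268,455),sc(397,210)),("jar1",tc(397,95),(229,232)),("bottle",tc(581,87),(211,148))]:
    print(k,*tri(t,s))
print("bowl",plane("top",tc(384,304),.04),plane("scene",sc(173,150),.04))
for a,b in[((38,290),(30,420)),((212,290),(210,425)),((60,268),(190,270)),((50,440),(185,446))]:
    d=plane("top",tc(*b),.024)-plane("top",tc(*a),.024);print("low edge",np.degrees(np.arctan2(d[1],d[0])), plane("top",tc(*a),.024))
for a,b in[((556,310),(570,455)),((745,310),(762,440)),((580,290),(722,284)),((590,482),(745,467))]:
    d=plane("top",tc(*b),.163)-plane("top",tc(*a),.163);print("st edge",np.degrees(np.arctan2(d[1],d[0])))
for a,b in [((120,180),(280,190))]:
    d=plane("top",tc(*b),.115)-plane("top",tc(*a),.115);print("lamp face",np.degrees(np.arctan2(d[1],d[0])),plane("top",tc(*a),.1),plane("top",tc(*b),.1))
print("masu",plane("top",(182,198),.056),"mask",plane("top",tc(489,463),.024))
from scipy.spatial.transform import Rotation as R
print(R.from_quat(get_obs()["ee_rot"]).as_matrix())
E
```

```text
A [0.5955 0.0472 0.0197] 0.7893073585049348
B [ 0.6133 -0.0222  0.0199] 0.7437362462620715
C [ 0.4887 -0.0574  0.0199] 0.8331881231717373
kL [0.5196 0.0627 0.0297] 0.7350081314951175
kR [ 0.5606 -0.0782  0.0285] 0.749413417490204
grip [0.6506 0.2199 0.0859] 0.8877875877748893
lip [0.6367 0.2202 0.084 ] 0.43539478492708605
low [0.47   0.3058 0.0043] 0.9424509463217945
stand [ 0.453  -0.3065  0.149 ] 0.9880218592458978
tapem [0.3579 0.1243 0.0385] 0.8729811186261519
jar1 [ 0.767  -0.0137  0.137 ] 0.32845242683698866
bottle [ 0.7666 -0.2108  0.1944] 0.45441938965880607
bowl [ 0.5403 -0.0076  0.04  ] [0.5422 0.01   0.04  ]
low edge 179.67187657759266 [0.5469 0.4044 0.024 ]
low edge -178.52657243272583 [0.5528 0.1978 0.024 ]
low edge -89.25145372500886 [0.574  0.3798 0.024 ]
low edge -91.03853189573107 [0.3702 0.3806 0.024 ]
st edge -173.85054444456904
st edge -172.81181092866626
st edge -85.95645831743573
st edge -83.0994621520422
lamp face -91.92259260939873 [0.6685 0.2989 0.1   ] [0.6623 0.1161 0.1   ]
masu [0.6557 0.4118 0.056 ] mask [ 0.3568 -0.1368  0.024 ]
[[ 0.9408  0.3389 -0.0005]
 [ 0.3389 -0.9408  0.0012]
 [-0.0001 -0.0013 -1.    ]]
```

```bash
cat > g.py <<'E'
# usage: g.py x y z phi  -> shift (units, in tool axes BEFORE / AFTER the turn) and turn units needed
import sys; from h import *
from scipy.spatial.transform import Rotation as R
np.set_printoptions(precision=3,suppress=True)
x,y,z,ph=map(float,sys.argv[1:5]); o=get_obs(); C=R.from_quat(o["ee_rot"])
T=R.from_euler("z",ph,degrees=True)*R.from_quat([1,0,0,0]); d=(np.array([x,y,z])-o["position"])/.04
print("t",round(o["clock"],2),"pos",o["position"],"grip",round(o["grip_width"],3),round(float(o["grasp_force"]),1),"F",o["ft_force"],"j7",o["joint_pos"][6])
print("before-turn shift",C.inv().apply(d),"turn",np.degrees((C.inv()*T).as_rotvec())/6,"after-turn shift",T.inv().apply(d))
E
```

Request:
carry_out(commands=[[[0.2,-0.2,-0.2,0,0,0],[0.5,-0.5,-0.3,0,0,0],[0.5,-0.5,-0.3,0,0,0],[0.5,-0.5,-0.3,0,0,0],[0.5,-0.5,-0.3,0,0,0],[0.5,-0.5,-0.2,0,0,0],[0.5,-0.5,-0.1,0,0,0],[0.4,-0.4,0,0,0,0],[0,0,0,0,0,-0.5],[0,0,0,0,0,-1],[0,0,0,0,0,-1],[0,0,0,0,0,-1],[0,0,0,0,0,-1],[0,0,0,0,0,-1],[0,0,0,0,0,-1],[0,0,0,0,0,-1],[0,0,0,0,0,-1],[0,0,0,0,0,-1],[0,0,0,0,0,-1],[0,0,0,0,0,-1]]], hand=-0.6, force=40)

```text
clock: 1.77
position: [0.2987, -0.4029, 0.2998]
ee_rot: [0.712, 0.702, -0.0, 0.0]
ft_force: [-0.1, -0.6, -0.2]
grip_width: 0.8
grasp_force: 0.0
```

```bash
python3 g.py .5196 .0627 .12 140
```

```text
t 1.77 pos [ 0.299 -0.403  0.3  ] grip 0.8 0.0 F [-0.059 -0.616 -0.203] j7 0.8195531871964777
before-turn shift [11.722  5.347  4.491] turn [-0.001  0.002 -8.477] after-turn shift [ 3.251 12.465  4.494]
```

Request:
carry_out(commands=[[[0.4,0.2,0,0,0,0],[0.8,0.36,0,0,0,0],[0.8,0.36,0,0,0,0],[0.8,0.36,0,0,0,0],[0.8,0.36,0,0,0,0],[0.8,0.36,0,0,0,0],[0.8,0.36,0,0,0,0],[0.8,0.36,0,0,0,0],[0.8,0.36,0,0,0,0],[0.8,0.36,0,0,0,0],[0.8,0.36,0,0,0,0],[0.8,0.36,0,0,0,0],[0.8,0.36,0,0,0,0],[0.8,0.36,0,0,0,0],[0.6,0.3,0,0,0,0],[0.3,0.17,0,0,0,0],[0,0,0.4,0,0,-1],[0,0,0.6,0,0,-1],[0,0,0.6,0,0,-1],[0,0,0.6,0,0,-1]]])

```text
clock: 3.43
position: [0.5216, 0.0604, 0.2108]
ee_rot: [0.551, 0.835, -0.0, 0.001]
ft_force: [0.4, -0.7, 0.0]
grip_width: 0.801
grasp_force: 0.0
```

Request:
carry_out(commands=[[[0,0,0.6,0,0,-1],[0,0,0.6,0,0,-1],[0,0,0.6,0,0,-1],[0,0,0.4,0,0,-1],[0,0,0.1,0,0,-0.5],[0,0,0,0,0,0]]])

```text
clock: 3.93
position: [0.5208, 0.06, 0.1182]
ee_rot: [0.342, 0.94, -0.001, -0.001]
ft_force: [0.2, -0.4, 1.3]
grip_width: 0.798
grasp_force: 0.0
```

```bash
python3 g.py .5196 .0627 .007 140; python3 - <<'E'
from h import *
a=camera("top")[:,:,::-1];b=camera("scene")[:,:,::-1]
f=lambda i:cv2.resize(i,None,fx=2,fy=2,interpolation=cv2.INTER_CUBIC)
A=f(a[190:350,230:400]);B=f(b[180:340,250:440]);cv2.imwrite("pics/p1.png",np.hstack([A,B]))
E
```

```text
t 3.93 pos [0.521 0.06  0.118] grip 0.798 0.0 F [ 0.21  -0.419  1.304] j7 0.46333702852404046
before-turn shift [0.063 0.038 2.78 ] turn [-0.019 -0.015 -0.002] after-turn shift [0.068 0.032 2.78 ]
```

View pics/p1.png

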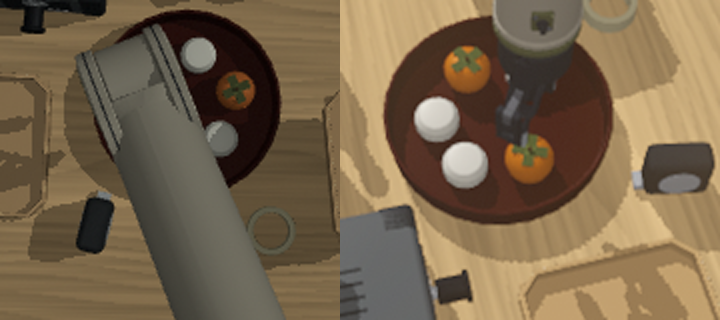

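The picture shows the gripper above the left kaki (about (528,160) in the composite) and nothing has shifted. I'll descend and grip.

Request:
carry_out(commands=[[[0.03,0.02,0.4,0,0,0],[0.03,0.01,0.6,0,0,0],[0,0,0.6,0,0,0],[0,0,0.5,0,0,0],[0,0,0.4,0,0,0],[0,0,0.23,0,0,0],[0,0,0,0,0,0]]])

```text
clock: 4.62
position: [0.5205, 0.0622, 0.0093]
ee_rot: [0.344, 0.939, -0.0, -0.001]
ft_force: [-0.4, -0.3, 0.0]
grip_width: 0.799
grasp_force: 0.0
```

Request:
carry_out(commands=[[[0,0,0,0,0,0],[0,0,0,0,0,0],[0,0,0,0,0,0],[0,0,0,0,0,0],[0,0,0,0,0,0],[0,0,0,0,0,0]]], hand=1, force=50)

```text
clock: 5.12
position: [0.5221, 0.0623, 0.0115]
ee_rot: [0.344, 0.939, 0.0, 0.001]
ft_force: [-1.3, -0.2, 7.2]
grip_width: 0.654
grasp_force: 53.8
```

Request:
carry_out(commands=[[[0,0,-0.2,0,0,0],[0,0,-0.5,0,0,0],[0,0,-0.7,0,0,0],[0,0,-0.8,0,0,0],[0,0,-0.8,0,0,0],[0,0,-0.7,0,0,0],[0,0,0,0,0,0]]])

```text
clock: 5.7
position: [0.5238, 0.0631, 0.1642]
ee_rot: [0.343, 0.939, 0.001, 0.004]
ft_force: [0.7, 0.5, -0.9]
grip_width: 0.653
grasp_force: 53.6
```

```bash
python3 g.py .472 .345 .14 90
```

```text
t 5.7 pos [0.524 0.063 0.164] grip 0.653 53.6 F [ 0.693  0.511 -0.91 ] j7 0.490438348068773
before-turn shift [5.54  4.547 0.593] turn [0.073 0.037 8.304] after-turn shift [ 7.049 -1.294  0.606]
```

Request:
carry_out(commands=[[[0,0,0,0.04,0.02,0.5],[0,0,0,0.03,0.02,1],[0,0,0,0,0,1],[0,0,0,0,0,1],[0,0,0,0,0,1],[0,0,0,0,0,1],[0,0,0,0,0,1],[0,0,0,0,0,1],[0,0,0,0,0,0.8],[0.4,-0.1,0,0,0,0],[0.8,-0.15,0,0,0,0],[0.9,-0.15,0,0,0,0],[0.9,-0.15,0,0,0,0],[0.9,-0.15,0,0,0,0],[0.9,-0.15,0,0,0,0],[0.9,-0.15,0.1,0,0,0],[0.8,-0.15,0.2,0,0,0],[0.5,-0.15,0.3,0,0,0],[0,0,0,0,0,0]]])

```text
clock: 7.28
position: [0.4649, 0.3468, 0.1323]
ee_rot: [0.705, 0.71, -0.004, -0.004]
ft_force: [-1.1, -0.2, -2.2]
grip_width: 0.656
grasp_force: 53.5
```

```bash
python3 g.py .472 .345 .013 90
```

```text
t 7.28 pos [0.465 0.347 0.132] grip 0.656 53.5 F [-1.055 -0.248 -2.226] j7 -0.9567165153696415
before-turn shift [-0.044  0.212  2.979] turn [-0.108  0.009  0.068] after-turn shift [-0.045  0.178  2.981]
```

Request:
carry_out(commands=[[[-0.02,0.1,0.4,-0.1,0,0],[-0.02,0.1,0.6,0,0,0],[0,0,0.6,0,0,0],[0,0,0.5,0,0,0],[0,0,0.4,0,0,0],[0,0,0.25,0,0,0],[0,0,0.15,0,0,0],[0,0,0.07,0,0,0],[0,0,0,0,0,0],[0,0,0,0,0,0]]])

```text
clock: 8.12
position: [0.4775, 0.3405, 0.0159]
ee_rot: [0.707, 0.707, 0.001, 0.002]
ft_force: [0.7, 0.1, -0.7]
grip_width: 0.654
grasp_force: 53.5
```

Request:
carry_out(commands=[[[0,0,0,0,0,0],[0,0,0,0,0,0],[0,0,0,0,0,0],[0,0,0,0,0,0]]], hand=-0.6)

```text
clock: 8.45
position: [0.4772, 0.3404, 0.0154]
ee_rot: [0.707, 0.707, 0.0, 0.002]
ft_force: [0.1, 0.5, 0.4]
grip_width: 0.797
grasp_force: 0.0
```

Request:
carry_out(commands=[[[0,0,-0.2,0,0,0],[0,0,-0.5,0,0,0],[0,0,-0.7,0,0,0],[0,0,-0.8,0,0,0],[0,0,-0.8,0,0,0],[0,0,-0.7,0,0,0],[0,0,-0.6,0,0,0],[0,0,-0.5,0,0,0],[0,0,0,0,0,0]]])

```text
clock: 9.2
position: [0.4776, 0.3423, 0.2121]
ee_rot: [0.707, 0.707, 0.003, 0.002]
ft_force: [-0.0, 0.5, -0.1]
grip_width: 0.801
grasp_force: 0.0
```

```bash
python3 g.py .5606 -.0782 .15 105
```

```text
t 9.2 pos [0.478 0.342 0.212] grip 0.801 0.0 F [-0.032  0.453 -0.138] j7 -0.9103283348505915
before-turn shift [-10.515   2.057   1.559] turn [ 0.077 -0.    -2.495] after-turn shift [-10.691  -0.716   1.554]
```

Request:
carry_out(commands=[[[-0.4,0.1,0,0,0,0],[-0.8,0.16,0,0,0,0],[-0.9,0.17,0,0,0,0],[-0.9,0.17,0,0,0,0],[-0.9,0.17,0,0,0,0],[-0.9,0.17,0,0,0,0],[-0.9,0.17,0,0,0,0],[-0.9,0.17,0,0,0,0],[-0.9,0.17,0,0,0,0],[-0.9,0.17,0,0,0,0],[-0.9,0.17,0,0,0,0],[-0.8,0.17,0,0,0,0],[-0.4,0.11,0,0,0,0],[0,0,0.4,0,0,-1],[0,0,0.6,0,0,-1],[0,0,0.5,0,0,-0.5],[0,0,0,0,0,0],[0,0,0,0,0,0]]])

```text
clock: 10.7
position: [0.559, -0.0788, 0.148]
ee_rot: [0.609, 0.793, -0.0, 0.001]
ft_force: [-0.8, 0.2, 1.1]
grip_width: 0.801
grasp_force: 0.0
```

```bash
python3 g.py .5606 -.0782 .010 105;  python3 - <<'E'
from h import *
a=camera("top")[:,:,::-1];b=camera("scene")[:,:,::-1]
f=lambda i:cv2.resize(i,None,fx=2,fy=2,interpolation=cv2.INTER_CUBIC)
A=f(a[190:350,170:350]);B=f(b[180:340,250:440]);C=f(b[290:420,320:470]);C=cv2.copyMakeBorder(C,0,0,0,A.shape[1]+B.shape[1]-C.shape[1],0)
cv2.imwrite("pics/p2.png",np.vstack([np.hstack([A,B]),C]))
E
```

```text
t 10.7 pos [ 0.559 -0.079  0.148] grip 0.801 0.0 F [-0.844  0.172  1.143] j7 0.14700614044289456
before-turn shift [0.01  0.041 3.45 ] turn [ 0.002  0.016 -0.009] after-turn shift [0.004 0.042 3.45 ]
```

View pics/p2.png

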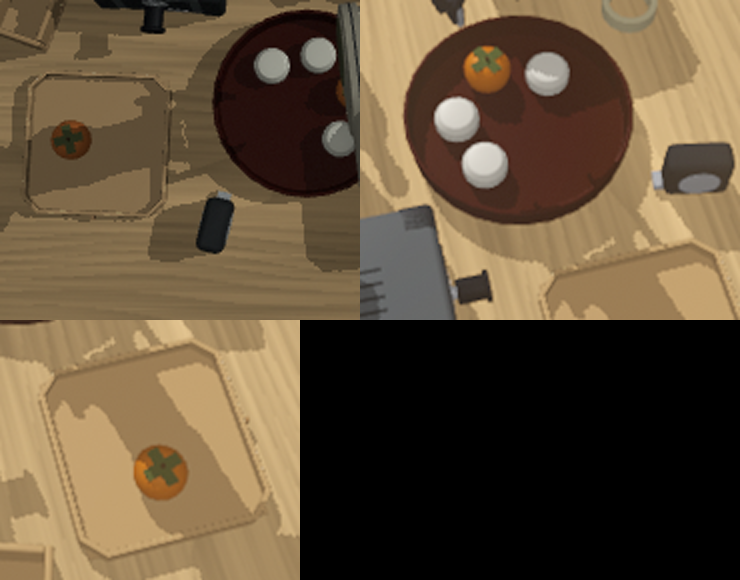

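The left kaki sits well in the low tray, at top composite (71,139). The right kaki hasn't moved. I'll check the gripper's projection before descending.

```bash
python3 - <<'E'
from h import *
print(proj("scene",[.559,-.079,.148]),"seen finger",250+(455-360)/2,180+10/2, proj("scene",[.559,-.079,.03]))
E
```

```text
[312.40309994 185.94767001] seen finger 297.5 185.0 [313.40916715 213.51070853]
```

Request:
carry_out(commands=[[[0,0.02,0.4,0,0,0],[0,0.02,0.6,0,0,0],[0,0,0.7,0,0,0],[0,0,0.6,0,0,0],[0,0,0.5,0,0,0],[0,0,0,0,0,0]]])

```text
clock: 11.3
position: [0.5599, -0.0791, 0.034]
ee_rot: [0.609, 0.793, -0.001, 0.0]
ft_force: [-1.0, 0.7, -0.6]
grip_width: 0.801
grasp_force: 0.0
```

Consistent (the one visible finger is the far one). Now the last bit down, then grip and lift.

Request:
carry_out(commands=[[[0,0.0,0.35,0,0,0],[0,0,0.25,0,0,0],[0,0,0,0,0,0]]])

```text
clock: 11.55
position: [0.5611, -0.0794, 0.0114]
ee_rot: [0.609, 0.793, -0.0, 0.001]
ft_force: [0.2, 0.8, -0.4]
grip_width: 0.801
grasp_force: 0.0
```

Request:
carry_out(commands=[[[0,0,0,0,0,0],[0,0,0,0,0,0],[0,0,0,0,0,0],[0,0,0,0,0,0],[0,0,0,0,0,0],[0,0,0,0,0,0]]], hand=1)

```text
clock: 12.05
position: [0.5621, -0.0794, 0.0131]
ee_rot: [0.609, 0.793, 0.0, 0.002]
ft_force: [-0.3, -0.5, 5.6]
grip_width: 0.654
grasp_force: 53.8
```

Request:
carry_out(commands=[[[0,0,-0.2,0,0,0],[0,0,-0.5,0,0,0],[0,0,-0.7,0,0,0],[0,0,-0.8,0,0,0],[0,0,-0.8,0,0,0],[0,0,-0.7,0,0,0],[0,0,0,0,0,0],[0,0,0,0,0,0]]])

```text
clock: 12.72
position: [0.5618, -0.0791, 0.162]
ee_rot: [0.609, 0.793, 0.0, 0.003]
ft_force: [0.3, 0.5, -1.9]
grip_width: 0.649
grasp_force: 53.6
```

```bash
python3 g.py .472 .255 .15 90
```

```text
t 12.72 pos [ 0.562 -0.079  0.162] grip 0.649 53.6 F [ 0.33   0.463 -1.912] j7 0.1525471976103589
before-turn shift [ 8.649 -0.008  0.26 ] turn [0.047 0.039 2.501] after-turn shift [ 8.352 -2.245  0.301]
```

Request:
carry_out(commands=[[[0.4,0,0,0,0,0],[0.8,0,0,0,0,0],[0.9,0,0,0,0,0],[0.9,0,0,0,0,0],[0.9,0,0,0,0,0],[0.9,0,0,0,0,0],[0.9,0,0,0,0,0],[0.9,0,0,0,0,0],[0.9,0,0,0,0,0],[0.75,0,0,0,0,0],[0.4,0,0.2,0,0,0.5],[0,0,0.1,0,0,1],[0,0,0,0,0,1],[0,0,0,0,0,0],[0,0,0,0,0,0],[0,0,0,0,0,0]]])

```text
clock: 14.05
position: [0.4711, 0.255, 0.1467]
ee_rot: [0.706, 0.708, -0.0, 0.002]
ft_force: [-0.1, 0.8, -1.7]
grip_width: 0.653
grasp_force: 53.5
```

```bash
python3 g.py .472 .255 .015 90
```

```text
t 14.05 pos [0.471 0.255 0.147] grip 0.653 53.5 F [-0.109  0.777 -1.739] j7 -0.7676502601941175
before-turn shift [0.01  0.018 3.292] turn [0.015 0.027 0.035] after-turn shift [0.    0.023 3.292]
```

Request:
carry_out(commands=[[[0,0.02,0.4,0,0,0],[0,0,0.6,0,0,0],[0,0,0.7,0,0,0],[0,0,0.6,0,0,0],[0,0,0.4,0,0,0],[0,0,0.3,0,0,0],[0,0,0.2,0,0,0],[0,0,0.1,0,0,0],[0,0,0,0,0,0],[0,0,0,0,0,0]]])

```text
clock: 14.88
position: [0.473, 0.2551, 0.0159]
ee_rot: [0.707, 0.707, 0.0, 0.002]
ft_force: [-0.3, -0.7, -0.1]
grip_width: 0.659
grasp_force: 53.5
```

Request:
carry_out(commands=[[[0,0,0,0,0,0],[0,0,0,0,0,0],[0,0,0,0,0,0],[0,0,0,0,0,0]]], hand=-0.6)

```text
clock: 15.22
position: [0.4729, 0.255, 0.0157]
ee_rot: [0.707, 0.707, 0.0, 0.002]
ft_force: [-0.5, -0.8, -0.3]
grip_width: 0.797
grasp_force: 0.0
```

Request:
carry_out(commands=[[[0,0,-0.2,0,0,0],[0,0,-0.5,0,0,0],[0,0,-0.7,0,0,0],[0,0,-0.8,0,0,0],[0,0,-0.8,0,0,0],[0,0,-0.7,0,0,0],[0,0,-0.6,0,0,0],[0,0,-0.5,0,0,0],[0,0,0,0,0,0]]])

```text
clock: 15.97
position: [0.4734, 0.2567, 0.2121]
ee_rot: [0.707, 0.707, 0.003, 0.003]
ft_force: [0.3, -0.3, -0.1]
grip_width: 0.801
grasp_force: 0.0
```

```bash
python3 g.py .5955 .0472 .12 70;  python3 - <<'E'
from h import *
a=camera("top")[:,:,::-1];b=camera("scene")[:,:,::-1]
f=lambda i:cv2.resize(i,None,fx=2,fy=2,interpolation=cv2.INTER_CUBIC)
A=f(a[190:350,200:380]);B=f(b[180:340,250:440]);C=f(b[290:420,320:470]);C=cv2.copyMakeBorder(C,0,0,0,A.shape[1]+B.shape[1]-C.shape[1],0)
cv2.imwrite("pics/p3.png",np.vstack([np.hstack([A,B]),C]))
E
```

```text
t 15.97 pos [0.473 0.257 0.212] grip 0.801 0.0 F [ 0.314 -0.314 -0.139] j7 -0.7308204068167781
before-turn shift [-5.239  3.028  2.328] turn [ 0.08  -0.013  3.34 ] after-turn shift [-3.878  4.659  2.302]
```

View pics/p3.png

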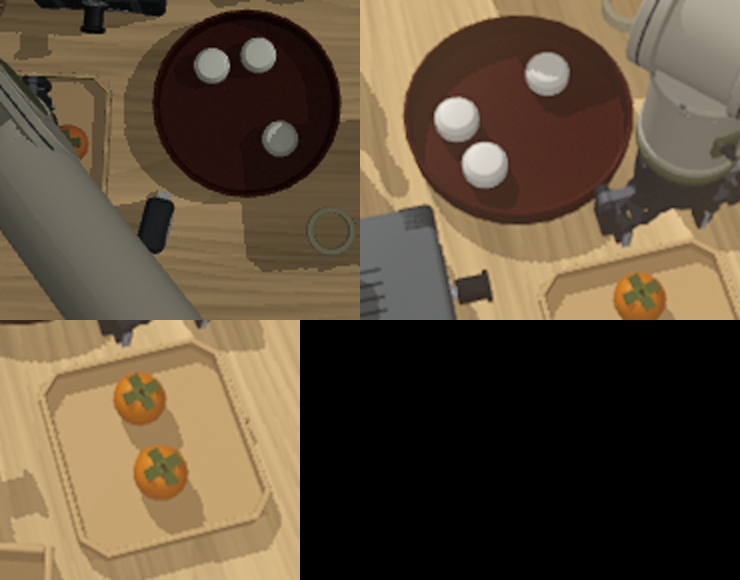

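Both persimmons lie side by side in the low tray, and the three cakes are where they were. Next is cake A.

Request:
carry_out(commands=[[[-0.3,0.2,0,0.08,0,0],[-0.7,0.4,0,0,0,0],[-0.8,0.46,0,0,0,0],[-0.8,0.46,0,0,0,0],[-0.8,0.46,0,0,0,0],[-0.8,0.46,0,0,0,0],[-0.7,0.4,0,0,0,0],[-0.34,0.19,0.2,0,0,0.3],[0,0,0.6,0,0,1],[0,0,0.7,0,0,1],[0,0,0.5,0,0,1],[0,0,0.3,0,0,0],[0,0,0,0,0,0],[0,0,0,0,0,0]]])

```text
clock: 17.23
position: [0.5925, 0.046, 0.1149]
ee_rot: [0.817, 0.577, -0.003, -0.001]
ft_force: [0.9, -0.2, 0.1]
grip_width: 0.798
grasp_force: 0.0
```

```bash
python3 g.py .5955 .0472 .010 70
```

```text
t 17.23 pos [0.592 0.046 0.115] grip 0.798 0.0 F [ 0.889 -0.222  0.126] j7 -0.6947826640923113
before-turn shift [0.064 0.077 2.622] turn [-0.056  0.042  0.074] after-turn shift [0.053 0.061 2.622]
```

Request:
carry_out(commands=[[[0.05,0.06,0.4,-0.05,0.03,0],[0,0,0.6,0,0,0],[0,0,0.6,0,0,0],[0,0,0.5,0,0,0],[0,0,0.35,0,0,0],[0,0,0.17,0,0,0],[0,0,0,0,0,0],[0,0,0,0,0,0]]])

```text
clock: 17.9
position: [0.5964, 0.0467, 0.0114]
ee_rot: [0.818, 0.575, 0.0, 0.001]
ft_force: [0.0, -0.2, 0.1]
grip_width: 0.802
grasp_force: 0.0
```

Request:
carry_out(commands=[[[0,0,0,0,0,0],[0,0,0,0,0,0],[0,0,0,0,0,0],[0,0,0,0,0,0],[0,0,0,0,0,0],[0,0,0,0,0,0]]], hand=1)

```text
clock: 18.4
position: [0.5968, 0.0466, 0.0123]
ee_rot: [0.818, 0.575, 0.001, 0.001]
ft_force: [-1.5, 0.0, 8.1]
grip_width: 0.603
grasp_force: 51.4
```

Request:
carry_out(commands=[[[0,0,-0.2,0,0,0],[0,0,-0.5,0,0,0],[0,0,-0.7,0,0,0],[0,0,-0.8,0,0,0],[0,0,-0.8,0,0,0],[0,0,-0.8,0,0,0],[0,0,-0.8,0,0,0],[0,0,-0.7,0,0,0],[0,0,-0.5,0,0,0],[0,0,-0.2,0,0,0],[0,0,0,0,0,0]]])

```text
clock: 19.32
position: [0.5965, 0.0471, 0.2528]
ee_rot: [0.818, 0.575, 0.001, 0.002]
ft_force: [-0.9, 0.3, -0.8]
grip_width: 0.603
grasp_force: 52.5
```

```bash
python3 - <<'E'
import numpy as np
c=np.array([.453,-.303]);a=np.radians(5.5);M=np.array([[np.cos(a),-np.sin(a)],[np.sin(a),np.cos(a)]])
for p in[(.045,.045),(.045,-.045),(-.045,0)]:print(c+M@p)
E
python3 g.py .494 -.254 .24 95
```

```text
[ 0.49347977 -0.25389411]
[ 0.50210589 -0.34347977]
[ 0.40820717 -0.30731306]
t 19.32 pos [0.596 0.047 0.253] grip 0.603 52.5 F [-0.922  0.31  -0.843] j7 -0.6460801100667396
before-turn shift [-7.95   0.135  0.32 ] turn [ 0.04   0.007 -4.129] after-turn shift [-7.275 -3.208  0.321]
```

Request:
carry_out(commands=[[[-0.4,0,0,0,0,0],[-0.75,0.02,0,0,0,0],[-0.85,0.02,0,0,0,0],[-0.85,0.02,0,0,0,0],[-0.85,0.02,0,0,0,0],[-0.85,0.02,0,0,0,0],[-0.85,0.02,0,0,0,0],[-0.85,0.02,0,0,0,0],[-0.85,0,0,0,0,0],[-0.6,0,0,0,0,0],[-0.25,0,0,0,0,-0.6],[0,0,0.1,0,0,-1],[0,0,0.1,0,0,-1],[0,0,0.1,0,0,-1],[0,0,0,0,0,-0.5],[0,0,0,0,0,0],[0,0,0,0,0,0],[0,0,0,0,0,0]]])

```text
clock: 20.82
position: [0.493, -0.2543, 0.238]
ee_rot: [0.678, 0.735, -0.001, 0.0]
ft_force: [0.4, 0.2, -0.1]
grip_width: 0.602
grasp_force: 52.5
```

```bash
python3 g.py .4935 -.254 .153 95
```

```text
t 20.82 pos [ 0.493 -0.254  0.238] grip 0.602 52.5 F [ 0.382  0.177 -0.07 ] j7 0.38978427905386154
before-turn shift [0.008 0.014 2.125] turn [-0.008  0.007 -0.051] after-turn shift [0.006 0.013 2.125]
```

Request:
carry_out(commands=[[[0,0.01,0.3,0,0,0],[0,0,0.5,0,0,0],[0,0,0.5,0,0,0],[0,0,0.3,0,0,0],[0,0,0.25,0,0,0],[0,0,0.15,0,0,0],[0,0,0.1,0,0,0],[0,0,0,0,0,0],[0,0,0,0,0,0]]])

```text
clock: 21.57
position: [0.494, -0.2546, 0.1552]
ee_rot: [0.677, 0.736, -0.0, 0.001]
ft_force: [0.1, -1.0, -0.2]
grip_width: 0.601
grasp_force: 52.5
```

```bash
python3 g.py .4935 -.254 .152 95; python3 - <<'E'
from h import *
a=camera("top")[:,:,::-1];b=camera("scene")[:,:,::-1]
f=lambda i:cv2.resize(i,None,fx=3,fy=3,interpolation=cv2.INTER_CUBIC)
cv2.imwrite("pics/p4.png",np.hstack([f(a[215:325,375:490]),f(b[55:165,270:395])]))
E
```

```text
t 21.57 pos [ 0.494 -0.255  0.155] grip 0.601 52.5 F [ 0.059 -0.974 -0.231] j7 0.36110873052017
before-turn shift [ 0.015 -0.012  0.079] turn [ 0.006  0.016 -0.032] after-turn shift [ 0.015 -0.012  0.079]
```

View pics/p4.png

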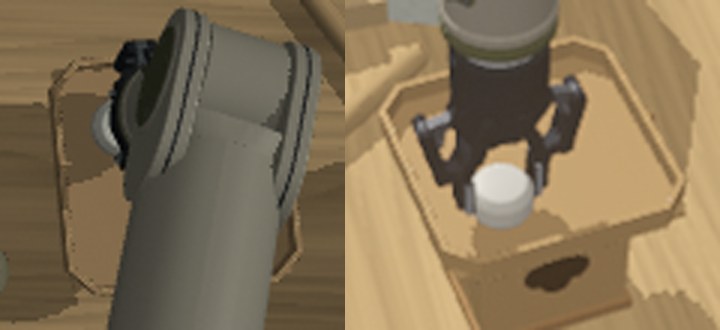

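The cake is held level inside the stand's tray, just above its floor. I'll lower it slightly and release.

Request:
carry_out(commands=[[[0,0,0.06,0,0,0],[0,0,0,0,0,0],[0,0,0,0,0,0]]])

```text
clock: 21.92
position: [0.4937, -0.2545, 0.1523]
ee_rot: [0.677, 0.736, -0.0, 0.001]
ft_force: [-0.8, 0.1, 0.2]
grip_width: 0.604
grasp_force: 52.5
```

Request:
carry_out(commands=[[[0,0,0,0,0,0],[0,0,0,0,0,0],[0,0,0,0,0,0],[0,0,0,0,0,0]]], hand=-0.6)

```text
clock: 22.25
position: [0.4938, -0.2545, 0.1523]
ee_rot: [0.677, 0.736, -0.0, 0.001]
ft_force: [0.5, -0.3, 0.3]
grip_width: 0.798
grasp_force: 0.0
```

Request:
carry_out(commands=[[[0,0,-0.2,0,0,0],[0,0,-0.5,0,0,0],[0,0,-0.6,0,0,0],[0,0,-0.6,0,0,0],[0,0,-0.3,0,0,0],[0,0,0,0,0,0]]])

```text
clock: 22.75
position: [0.495, -0.2548, 0.2436]
ee_rot: [0.677, 0.736, 0.0, 0.003]
ft_force: [0.4, 0.6, -0.7]
grip_width: 0.801
grasp_force: 0.0
```

```bash
python3 g.py .6133 -.0222 .12 105
```

```text
t 22.75 pos [ 0.495 -0.255  0.244] grip 0.801 0.0 F [ 0.439  0.612 -0.682] j7 0.3917851117530611
before-turn shift [5.559 3.422 3.081] turn [ 0.035  0.043 -1.698] after-turn shift [4.851 4.362 3.09 ]
```

Request:
carry_out(commands=[[[0.3,0.2,0,0,0,0],[0.7,0.42,0,0,0,0],[0.8,0.5,0,0,0,0],[0.8,0.5,0,0,0,0],[0.8,0.5,0,0,0,0],[0.8,0.5,0,0,0,0],[0.8,0.5,0,0,0,0],[0.56,0.3,0,0,0,-0.7],[0,0,0.3,0,0,-1],[0,0,0.6,0,0,-1],[0,0,0.7,0,0,-1],[0,0,0.7,0,0,-1],[0,0,0.5,0,0,-1],[0,0,0.3,0,0,-1],[0,0,0,0,0,0],[0,0,0,0,0,0],[0,0,0,0,0,0]]])

```text
clock: 24.17
position: [0.6117, -0.0213, 0.1167]
ee_rot: [0.384, 0.923, -0.0, 0.001]
ft_force: [0.6, -0.1, -0.2]
grip_width: 0.803
grasp_force: 0.0
```

```bash
python3 g.py .6133 -.0222 .010 135;  python3 - <<'E'
from h import *
b=camera("scene")[:,:,::-1]
f=lambda i:cv2.resize(i,None,fx=2.5,fy=2.5,interpolation=cv2.INTER_CUBIC)
cv2.imwrite("pics/p5.png",f(b[60:300,200:450]))
E
```

```text
t 24.17 pos [ 0.612 -0.021  0.117] grip 0.803 0.0 F [ 0.588 -0.12  -0.206] j7 0.494813574064736
before-turn shift [-0.04   0.012  2.666] turn [-0.001  0.013 -0.031] after-turn shift [-0.044  0.012  2.666]
```

View pics/p5.png

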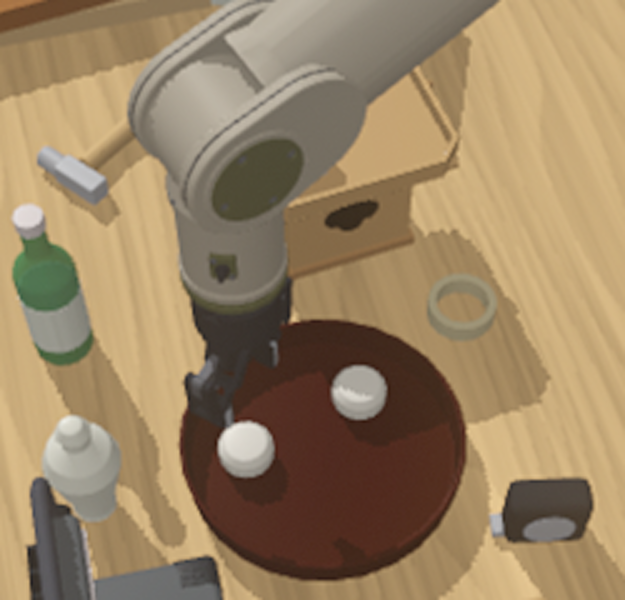

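Cakes B (298,240) and C (344,217) are unmoved in the scene view. I'll descend on B.

Request:
carry_out(commands=[[[-0.04,0.01,0.4,0,0,0],[0,0,0.6,0,0,0],[0,0,0.6,0,0,0],[0,0,0.5,0,0,0],[0,0,0.35,0,0,0],[0,0,0.2,0,0,0],[0,0,0,0,0,0],[0,0,0,0,0,0]]])

```text
clock: 24.88
position: [0.6134, -0.0222, 0.0108]
ee_rot: [0.383, 0.924, -0.0, 0.001]
ft_force: [0.3, -0.6, -0.3]
grip_width: 0.8
grasp_force: 0.0
```

Request:
carry_out(commands=[[[0,0,0,0,0,0],[0,0,0,0,0,0],[0,0,0,0,0,0],[0,0,0,0,0,0],[0,0,0,0,0,0],[0,0,0,0,0,0]]], hand=1)

```text
clock: 25.38
position: [0.6139, -0.0222, 0.012]
ee_rot: [0.383, 0.924, -0.0, 0.002]
ft_force: [-1.8, -0.3, 6.2]
grip_width: 0.603
grasp_force: 51.7
```

Request:
carry_out(commands=[[[0,0,-0.2,0,0,0],[0,0,-0.5,0,0,0],[0,0,-0.7,0,0,0],[0,0,-0.8,0,0,0],[0,0,-0.8,0,0,0],[0,0,-0.8,0,0,0],[0,0,-0.8,0,0,0],[0,0,-0.7,0,0,0],[0,0,-0.5,0,0,0],[0,0,-0.2,0,0,0],[0,0,0,0,0,0]]])

```text
clock: 26.3
position: [0.6136, -0.0218, 0.2526]
ee_rot: [0.383, 0.924, -0.0, 0.002]
ft_force: [0.4, 0.4, -1.3]
grip_width: 0.599
grasp_force: 52.4
```

```bash
python3 g.py .502 -.3435 .24 95
```

```text
t 26.3 pos [ 0.614 -0.022  0.253] grip 0.599 52.4 F [ 0.416  0.445 -1.308] j7 0.5555813887785258
before-turn shift [-3.711 -7.66   0.317] turn [0.028 0.032 6.669] after-turn shift [-7.769 -3.479  0.314]
```

Request:
carry_out(commands=[[[-0.15,-0.3,0,0,0,0],[-0.35,-0.7,0,0,0,0],[-0.4,-0.83,0,0,0,0],[-0.4,-0.83,0,0,0,0],[-0.4,-0.83,0,0,0,0],[-0.4,-0.83,0,0,0,0],[-0.4,-0.83,0,0,0,0],[-0.4,-0.83,0,0,0,0],[-0.4,-0.83,0,0,0,0],[-0.3,-0.6,0,0,0,0],[-0.11,-0.25,0,0,0,0.5],[0,0,0.1,0,0,1],[0,0,0.1,0,0,1],[0,0,0.1,0,0,1],[0,0,0,0,0,1],[0,0,0,0,0,1],[0,0,0,0,0,1],[0,0,0,0,0,0.2],[0,0,0,0,0,0],[0,0,0,0,0,0]]])

```text
clock: 27.97
position: [0.5004, -0.344, 0.2374]
ee_rot: [0.676, 0.737, -0.001, -0.0]
ft_force: [0.3, -0.5, -0.5]
grip_width: 0.602
grasp_force: 52.4
```

```bash
python3 g.py .502 -.3435 .152 95
```

```text
t 27.97 pos [ 0.5   -0.344  0.237] grip 0.602 52.4 F [ 0.265 -0.496 -0.54 ] j7 0.48834106814609185
before-turn shift [0.01  0.045 2.134] turn [-0.012  0.004 -0.005] after-turn shift [0.009 0.042 2.134]
```

Request:
carry_out(commands=[[[0.01,0.04,0.3,0,0,0],[0,0,0.5,0,0,0],[0,0,0.5,0,0,0],[0,0,0.3,0,0,0],[0,0,0.25,0,0,0],[0,0,0.15,0,0,0],[0,0,0.14,0,0,0],[0,0,0,0,0,0],[0,0,0,0,0,0],[0,0,0,0,0,0]]])

```text
clock: 28.8
position: [0.5031, -0.3435, 0.1536]
ee_rot: [0.677, 0.736, -0.0, 0.001]
ft_force: [0.1, -1.2, -1.0]
grip_width: 0.602
grasp_force: 52.4
```

Request:
carry_out(commands=[[[0,0,0,0,0,0],[0,0,0,0,0,0],[0,0,0,0,0,0],[0,0,0,0,0,0]]], hand=-0.6)

```text
clock: 29.13
position: [0.5028, -0.3434, 0.1531]
ee_rot: [0.677, 0.736, -0.0, 0.001]
ft_force: [-0.2, -0.6, 1.0]
grip_width: 0.8
grasp_force: 0.0
```

Request:
carry_out(commands=[[[0,0,-0.2,0,0,0],[0,0,-0.5,0,0,0],[0,0,-0.6,0,0,0],[0,0,-0.6,0,0,0],[0,0,-0.3,0,0,0],[0,0,0,0,0,0]]])

```text
clock: 29.63
position: [0.5039, -0.3437, 0.2443]
ee_rot: [0.677, 0.736, -0.0, 0.003]
ft_force: [0.3, 0.8, 0.7]
grip_width: 0.798
grasp_force: 0.0
```

```bash
python3 g.py .4887 -.0574 .12 45
```

```text
t 29.63 pos [ 0.504 -0.344  0.244] grip 0.798 0.0 F [0.288 0.842 0.69 ] j7 0.48283365703133857
before-turn shift [7.179 0.209 3.075] turn [0.054 0.025 8.302] after-turn shift [ 4.792 -5.331  3.107]
```

Request:
carry_out(commands=[[[0.3,0,0,0,0,0],[0.7,0.02,0,0,0,0],[0.85,0.03,0,0,0,0],[0.85,0.03,0,0,0,0],[0.85,0.03,0,0,0,0],[0.85,0.03,0,0,0,0],[0.85,0.03,0,0,0,0],[0.85,0.03,0,0,0,0],[0.7,0.01,0,0,0,0],[0.38,0,0.2,0,0,1],[0,0,0.6,0,0,1],[0,0,0.8,0,0,1],[0,0,0.8,0,0,1],[0,0,0.5,0,0,1],[0,0,0.2,0,0,0],[0,0,0,0,0,0],[0,0,0,0,0,0]]])

```text
clock: 31.05
position: [0.4867, -0.056, 0.1165]
ee_rot: [0.843, 0.538, -0.0, 0.0]
ft_force: [0.3, 0.5, 1.0]
grip_width: 0.8
grasp_force: 0.0
```

```bash
python3 g.py .4887 -.0574 .010 65;  python3 - <<'E'
from h import *
a=camera("top")[:,:,::-1];b=camera("scene")[:,:,::-1]
f=lambda i:cv2.resize(i,None,fx=2.5,fy=2.5,interpolation=cv2.INTER_CUBIC)
cv2.imwrite("pics/p6.png",np.hstack([f(a[190:340,375:490]),f(b[60:300,250:400])[:375]]) if 0 else f(b[60:300,250:440]))
E
```

```text
t 31.05 pos [ 0.487 -0.056  0.117] grip 0.8 0.0 F [0.28  0.521 0.984] j7 -0.5329250833354039
before-turn shift [-0.009  0.061  2.663] turn [-0.001  0.01   0.007] after-turn shift [-0.011  0.06   2.663]
```

View pics/p6.png

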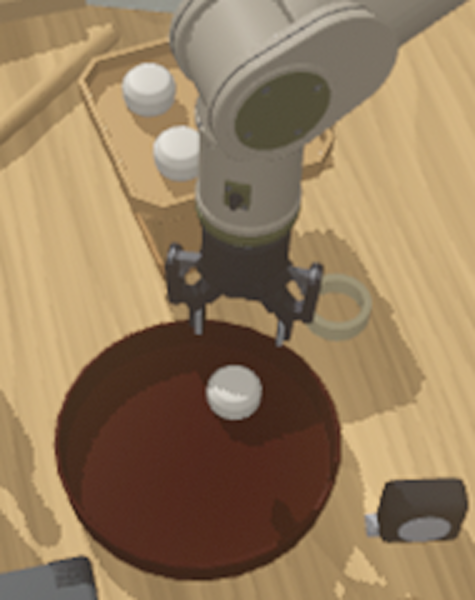

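Two cakes lie on the stand at (149,89) and (181,153) in the crop, and C is unmoved below the gripper at (234,392). I'll take C.

Request:
carry_out(commands=[[[-0.01,0.06,0.4,0,0,0],[0,0,0.6,0,0,0],[0,0,0.6,0,0,0],[0,0,0.5,0,0,0],[0,0,0.35,0,0,0],[0,0,0.2,0,0,0],[0,0,0,0,0,0],[0,0,0,0,0,0]]])

```text
clock: 31.82
position: [0.4896, -0.058, 0.0113]
ee_rot: [0.844, 0.536, 0.0, 0.001]
ft_force: [0.0, 0.0, 0.1]
grip_width: 0.799
grasp_force: 0.0
```

Request:
carry_out(commands=[[[0,0,0,0,0,0],[0,0,0,0,0,0],[0,0,0,0,0,0],[0,0,0,0,0,0],[0,0,0,0,0,0],[0,0,0,0,0,0]]], hand=1)

```text
clock: 32.32
position: [0.4901, -0.0581, 0.012]
ee_rot: [0.844, 0.536, 0.0, 0.002]
ft_force: [-0.9, -0.1, 7.5]
grip_width: 0.602
grasp_force: 51.6
```

Request:
carry_out(commands=[[[0,0,-0.2,0,0,0],[0,0,-0.5,0,0,0],[0,0,-0.7,0,0,0],[0,0,-0.8,0,0,0],[0,0,-0.8,0,0,0],[0,0,-0.8,0,0,0],[0,0,-0.8,0,0,0],[0,0,-0.7,0,0,0],[0,0,-0.5,0,0,0],[0,0,-0.2,0,0,0],[0,0,0,0,0,0]]])

```text
clock: 33.23
position: [0.4898, -0.0576, 0.2527]
ee_rot: [0.844, 0.536, 0.001, 0.002]
ft_force: [0.2, 0.5, -1.8]
grip_width: 0.602
grasp_force: 52.8
```

```bash
python3 g.py .408 -.307 .24 95
```

```text
t 33.23 pos [ 0.49  -0.058  0.253] grip 0.602 52.8 F [ 0.248  0.532 -1.831] j7 -0.4509757647402438
before-turn shift [-6.513  0.801  0.324] turn [ 0.04   0.018 -5.029] after-turn shift [-6.034 -2.58   0.316]
```

Request:
carry_out(commands=[[[-0.3,0,0,0,0,0],[-0.7,0.1,0,0,0,0],[-0.85,0.1,0,0,0,0],[-0.85,0.1,0,0,0,0],[-0.85,0.1,0,0,0,0],[-0.85,0.1,0,0,0,0],[-0.85,0.1,0,0,0,0],[-0.8,0.1,0,0,0,0],[-0.46,0.1,0,0,0,-1],[0,0,0.1,0,0,-1],[0,0,0.1,0,0,-1],[0,0,0.1,0,0,-1],[0,0,0,0,0,-1],[0,0,0,0,0,0],[0,0,0,0,0,0],[0,0,0,0,0,0]]])

```text
clock: 34.57
position: [0.4069, -0.3067, 0.2381]
ee_rot: [0.678, 0.735, -0.0, -0.0]
ft_force: [0.1, 0.3, -0.6]
grip_width: 0.601
grasp_force: 52.8
```

```bash
python3 g.py .408 -.307 .152 95
```

```text
t 34.57 pos [ 0.407 -0.307  0.238] grip 0.601 52.8 F [ 0.131  0.267 -0.596] j7 0.5960848796720508
before-turn shift [-0.008  0.03   2.151] turn [-0.007  0.005 -0.063] after-turn shift [-0.01   0.028  2.151]
```

Request:
carry_out(commands=[[[0,0.03,0.3,0,0,0],[0,0,0.5,0,0,0],[0,0,0.5,0,0,0],[0,0,0.3,0,0,0],[0,0,0.25,0,0,0],[0,0,0.15,0,0,0],[0,0,0.16,0,0,0],[0,0,0,0,0,0],[0,0,0,0,0,0],[0,0,0,0,0,0]]])

```text
clock: 35.4
position: [0.4086, -0.3072, 0.1529]
ee_rot: [0.677, 0.736, -0.0, 0.001]
ft_force: [-0.5, 0.8, -1.7]
grip_width: 0.599
grasp_force: 52.8
```

Request:
carry_out(commands=[[[0,0,0,0,0,0],[0,0,0,0,0,0],[0,0,0,0,0,0],[0,0,0,0,0,0]]], hand=-0.6)

```text
clock: 35.73
position: [0.4084, -0.307, 0.1525]
ee_rot: [0.677, 0.736, -0.0, 0.001]
ft_force: [0.0, 0.3, -0.8]
grip_width: 0.796
grasp_force: 0.0
```

Request:
carry_out(commands=[[[0,0,-0.2,0,0,0],[0,0,-0.5,0,0,0],[0,0,-0.6,0,0,0],[0,0,-0.6,0,0,0],[0,0,-0.3,0,0,0],[0,0,0,0,0,0]]])

```text
clock: 36.23
position: [0.4095, -0.3075, 0.2435]
ee_rot: [0.677, 0.736, -0.0, 0.003]
ft_force: [0.6, 0.0, 0.4]
grip_width: 0.801
grasp_force: 0.0
```

```bash
python3 g.py .60 .20 .24 178
```

```text
t 36.23 pos [ 0.409 -0.308  0.244] grip 0.801 0.0 F [0.563 0.005 0.422] j7 0.5978214500311989
before-turn shift [12.245  5.81   0.049] turn [ -0.007   0.061 -13.865] after-turn shift [-4.317 12.847  0.088]
```

Request:
carry_out(commands=[[[0.3,0.15,0,0,0,0],[0.6,0.28,0,0,0,0],[0.8,0.38,0,0,0,0],[0.8,0.38,0,0,0,0],[0.8,0.38,0,0,0,0],[0.8,0.38,0,0,0,0],[0.8,0.38,0,0,0,0],[0.8,0.38,0,0,0,0],[0.8,0.38,0,0,0,0],[0.8,0.38,0,0,0,0],[0.8,0.38,0,0,0,0],[0.8,0.38,0,0,0,0],[0.8,0.38,0,0,0,0],[0.8,0.38,0,0,0,0],[0.8,0.38,0,0,0,0],[0.6,0.28,0,0,0,0],[0.34,0.16,0,0,0,0],[0,0,0,0,0,-1],[0,0,0,0,0,-1],[0,0,0,0,0,-1]]])

```text
clock: 37.9
position: [0.5976, 0.2022, 0.238]
ee_rot: [0.55, 0.835, -0.001, -0.001]
ft_force: [-0.9, 0.2, -1.2]
grip_width: 0.8
grasp_force: 0.0
```

Request:
carry_out(commands=[[[0,0,0,0,0,-1],[0,0,0,0,0,-1],[0,0,0,0,0,-1],[0,0,0,0,0,-1],[0,0,0,0,0,-1],[0,0,0,0,0,-1],[0,0,0,0,0,-1],[0,0,0,0,0,-1],[0,0,0,0,0,-1],[0,0,0,0,0,-1],[0,0,0,0,0,-0.8],[0,0,0,0,0,0],[0,0,0,0,0,0]]])

```text
clock: 38.98
position: [0.598, 0.2013, 0.2387]
ee_rot: [0.022, 1.0, -0.001, -0.001]
ft_force: [-0.1, 0.3, -0.6]
grip_width: 0.8
grasp_force: 0.0
```

```bash
python3 g.py .6506 .2199 .12 178; python3 - <<'E'
from h import *
a=camera("top")[:,:,::-1];b=camera("scene")[:,:,::-1]
f=lambda i:cv2.resize(i,None,fx=3,fy=3,interpolation=cv2.INTER_CUBIC)
cv2.imwrite("pics/p7.png",np.hstack([f(a[215:325,375:490]),f(b[55:165,270:395])]))
cv2.imwrite("pics/s7.png",b)
E
```

```text
t 38.98 pos [0.598 0.201 0.239] grip 0.8 0.0 F [-0.09   0.314 -0.552] j7 0.8130625240580308
before-turn shift [-1.299  0.526  2.964] turn [-0.011 -0.014 -0.08 ] after-turn shift [-1.299  0.512  2.967]
```

View pics/p7.png

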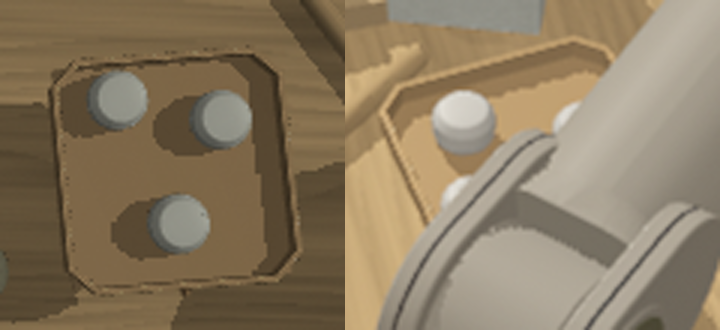

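All three cakes lie flat in the stand's tray, at top crop (118,100), (221,119) and (180,223). I'll go above the knob.

Request:
carry_out(commands=[[[-0.2,0.1,0.3,0,0,-0.08],[-0.3,0.1,0.5,0,0,0],[-0.3,0.1,0.5,0,0,0],[-0.3,0.1,0.5,0,0,0],[-0.2,0.12,0.4,0,0,0],[0,0,0.4,0,0,0],[0,0,0.36,0,0,0],[0,0,0,0,0,0],[0,0,0,0,0,0],[0,0,0,0,0,0]]])

```text
clock: 39.92
position: [0.6517, 0.2196, 0.1224]
ee_rot: [0.017, 1.0, -0.0, 0.001]
ft_force: [-0.2, 0.2, -0.2]
grip_width: 0.8
grasp_force: 0.0
```

```bash
python3 g.py .6506 .2199 .066 178; python3 - <<'E'
from h import *
a=camera("top")[:,:,::-1];b=camera("scene")[:,:,::-1]
f=lambda i,s:cv2.resize(i,None,fx=s,fy=s,interpolation=cv2.INTER_CUBIC)
cv2.imwrite("pics/p8.png",f(b[180:420,200:470],2.4))
E
```

```text
t 39.92 pos [0.652 0.22  0.122] grip 0.8 0.0 F [-0.18   0.218 -0.192] j7 0.7811374679655565
before-turn shift [0.029 0.008 1.41 ] turn [-0.008  0.011  0.01 ] after-turn shift [0.027 0.007 1.41 ]
```

View pics/p8.png

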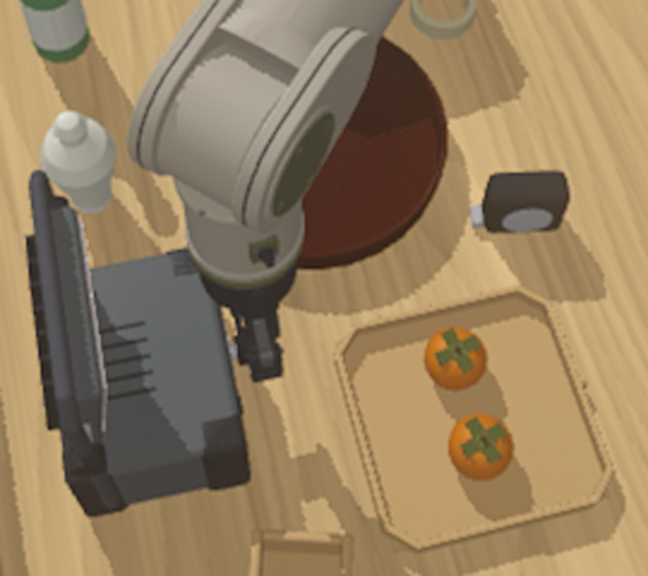

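Persimmons are in place and the gripper straddles the knob. I'll descend and grip it.

Request:
carry_out(commands=[[[0.03,0,0.2,0,0,0],[0,0,0.3,0,0,0],[0,0,0.3,0,0,0],[0,0,0.3,0,0,0],[0,0,0.2,0,0,0],[0,0,0.1,0,0,0],[0,0,0,0,0,0],[0,0,0,0,0,0]]])

```text
clock: 40.68
position: [0.6503, 0.2195, 0.0652]
ee_rot: [0.017, 1.0, -0.001, -0.0]
ft_force: [0.3, 0.7, 0.6]
grip_width: 0.797
grasp_force: 0.0
```

Request:
carry_out(commands=[[[0,0,0,0,0,0],[0,0,0,0,0,0],[0,0,0,0,0,0],[0,0,0,0,0,0],[0,0,0,0,0,0],[0,0,0,0,0,0],[0,0,0,0,0,0],[0,0,0,0,0,0]]], hand=1, force=60)

```text
clock: 41.35
position: [0.6505, 0.22, 0.066]
ee_rot: [0.017, 1.0, -0.0, 0.0]
ft_force: [-0.4, 2.7, 6.0]
grip_width: 0.31
grasp_force: 59.0
```

```bash
python3 g.py .6386 .2203 .066 178
```

```text
t 41.35 pos [0.65  0.22  0.066] grip 0.31 59.0 F [-0.411  2.721  5.985] j7 0.7553184810027134
before-turn shift [ 0.297 -0.003 -0.001] turn [-0.002  0.009  0.018] after-turn shift [ 0.297 -0.004 -0.   ]
```

Request:
carry_out(commands=[[[0.06,0,0,0,0,0],[0.06,0,0,0,0,0],[0.06,0,0,0,0,0],[0.06,0,0,0,0,0],[0.04,0,0,0,0,0],[0,0,0,0,0,0],[0,0,0,0,0,0]]])

```text
clock: 41.93
position: [0.6404, 0.2204, 0.0661]
ee_rot: [0.017, 1.0, 0.0, 0.002]
ft_force: [6.2, 4.3, 2.0]
grip_width: 0.308
grasp_force: 58.9
```

Request:
carry_out(commands=[[[0.04,0,0,0,0,0],[0.03,0,0,0,0,0],[0,0,0,0,0,0],[0,0,0,0,0,0]]])

```text
clock: 42.27
position: [0.6385, 0.2205, 0.0661]
ee_rot: [0.017, 1.0, 0.001, 0.002]
ft_force: [9.8, 5.8, -0.3]
grip_width: 0.312
grasp_force: 59.4
```

Request:
carry_out(commands=[[[0.03,0,0,0,0,0],[0.02,0,0,0,0,0],[0,0,0,0,0,0],[0,0,0,0,0,0],[0,0,0,0,0,0],[0,0,0,0,0,0],[0,0,0,0,0,0],[0,0,0,0,0,0],[0,0,0,0,0,0],[0,0,0,0,0,0],[0,0,0,0,0,0],[0,0,0,0,0,0]]])

```text
clock: 43.27
position: [0.6384, 0.2205, 0.0662]
ee_rot: [0.017, 1.0, 0.001, 0.004]
ft_force: [19.7, 9.2, -7.1]
grip_width: 0.311
grasp_force: 59.8
```

```bash
python3 g.py .6386 .2203 .066 178; python3 - <<'E'
from h import *
b=camera("scene")[:,:,::-1]
cv2.imwrite("pics/p9.png",cv2.resize(b[200:420,190:360],None,fx=2.6,fy=2.6,interpolation=cv2.INTER_CUBIC))
E
```

```text
t 43.27 pos [0.638 0.22  0.066] grip 0.311 59.8 F [19.74   9.202 -7.139] j7 0.7388686634331154
before-turn shift [-0.006 -0.005  0.005] turn [0.026 0.08  0.001] after-turn shift [-0.006 -0.005  0.005]
```

View pics/p9.png

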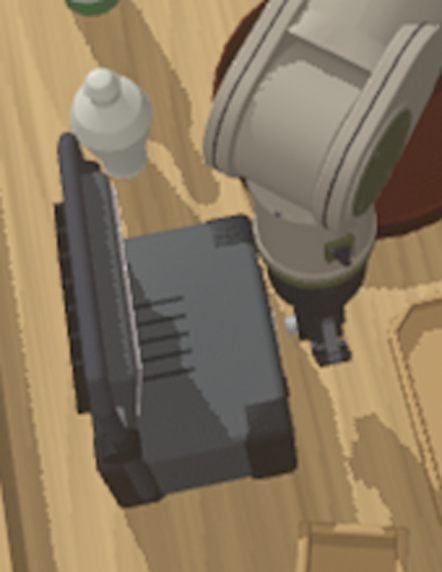

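The knob is at its stop: position stays fixed while the force rises to 20 N. It has been held about 1 s, so I'll let go, wait and rise clear.

Request:
carry_out(commands=[[[0,0,0,0,0,0],[0,0,0,0,0,0],[0,0,0,0,0,0],[0,0,0,0,0,0],[0,0,0,0,0,0],[0,0,0,0,0,0]]], hand=-0.6)

```text
clock: 43.82
position: [0.6338, 0.2201, 0.0651]
ee_rot: [0.016, 1.0, -0.001, -0.0]
ft_force: [-0.2, -0.8, -0.1]
grip_width: 0.801
grasp_force: 0.0
```

Request:
carry_out(commands=[[[0,0,-0.2,0,0,0],[0,0,-0.4,0,0,0],[0,0,-0.6,0,0,0],[0,0,-0.6,0,0,0],[0,0,-0.6,0,0,0],[0,0,-0.6,0,0,0],[0,0,-0.6,0,0,0],[0,0,-0.5,0,0,0],[0.3,-0.3,0,0,0,0],[0.6,-0.6,0,0,0,0],[0.6,-0.6,0,0,0,0],[0.6,-0.6,0,0,0,0],[0.6,-0.6,0,0,0,0],[0.3,-0.6,0,0,0,0],[0,-0.3,0,0,0,0],[0,0,0,0,0,0],[0,0,0,0,0,0],[0,0,0,0,0,0]]])

```text
clock: 45.32
position: [0.5098, 0.0814, 0.2303]
ee_rot: [0.016, 1.0, -0.001, 0.001]
ft_force: [-0.3, -0.0, -0.4]
grip_width: 0.804
grasp_force: 0.0
```

```bash
python3 - <<'E'
from h import *
print(get_obs()["position"])
cv2.imwrite("pics/p10.png",camera("scene")[:,:,::-1])
E
```

```text
[0.50975979 0.08140012 0.23028308]
```

View pics/p10.png

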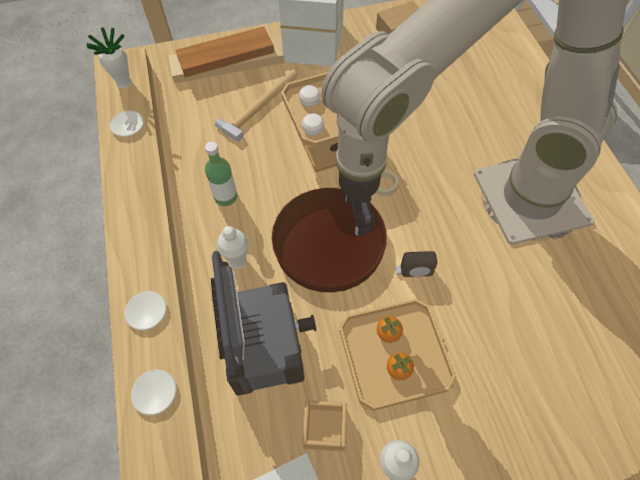

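The knob is back at rest, the bowl is empty and the bystanders are unmoved. I've used all my views, so I'll check the third cake numerically in the top view before handing in.

```bash
python3 - <<'E'
from h import *
ref=cv2.imread("pics/p7.png")[:330,:345]
a=camera("top")[:,:,::-1]; cur=cv2.resize(a[215:325,375:490],None,fx=3,fy=3,interpolation=cv2.INTER_CUBIC)
def blobs(i):
    h=cv2.cvtColor(i,cv2.COLOR_BGR2HSV); m=((h[...,1]<60)&(h[...,2]>95)).astype(np.uint8)
    n,_,s,c=cv2.connectedComponentsWithStats(m); return [(s[k,4],c[k].round()) for k in range(1,n) if s[k,4]>400]
print(blobs(ref));print(blobs(cur))
E
```

```text
[(np.int32(2297), array([121.,  98.])), (np.int32(2278), array([226., 117.])), (np.int32(2330), array([183., 222.]))]
[(np.int32(2302), array([121.,  98.])), (np.int32(2281), array([226., 117.])), (np.int32(2336), array([183., 222.]))]
```

```bash
python3 -c "
from workcell import hand_in;print(hand_in())"
```

```text
the job is handed in; nothing more can be done
None
```

The job is handed in: all three rice cakes lie flat on the tall stand, both persimmons are side by side on the low tray, and the lamp knob was pulled to its stop, held about a second and let spring back.

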